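# Stand the toppled bookend up and push it home against the books

### The job

One marble bookend has toppled onto its back beside the row of books, with its foot sticking up in the air. Without gripping or lifting it, push the raised foot over with the fingertips until the bookend stands on its foot again, then push it along the console until its upright plate stands flat against the middle of the end book's cover, like its twin at the other end of the row. Leave the row of books and everything else on the console where they are.

Things in the scene. Friction and masses are not known exactly. Their poses are not given: they have to be found in the camera images.
- bookend: Toppled bookend, an L of two marble slabs 16 mm thick, 90 mm wide, 0.6-0.9 kg. Origin: mid heel edge (outer corner, its pivot), on the console. Lying on its back at the start: x level along the heel edge, y level along the upright plate towards the books (plate: y 0-120, z 0-16 mm), z up along the foot (y 0-16, z 0-100 mm). Standing on its foot: y straight up, z level, away from the books
- bookend_back (a point): Centre of the outer face of the bookend's upright plate (bookend frame x 0, y 60, z 0 mm), the face that must end flat against the end book; axes as the bookend. The bookend's centre of mass lies at y 38, z 28 mm: turned about its heel by more than about 55 degrees, it falls onto its foot by itself
- foot_edge (a point): Middle of the free edge of the bookend's foot, on the side of the upright plate (bookend frame x 0, y 16, z 100 mm); axes as the bookend. The other side of the foot, its underside, has a cork pad
- row: Six standing books and the twin bookend at their far end, 5 kg, loose, moving as one piece. Origin: foot of the middle of the end book's cover that faces the toppled bookend, on the console. y: level, along the row into the books (cover at y = 0, spanning x -75 to 75 mm, 200 mm high); x along the cover; z up. Books fill y 0-200 mm, up to 212 mm high; the twin's foot ends at y 300 mm
- remote: Silver remote control, 42 x 168 x 15 mm, long along its y axis; origin at the centre of its underside. A bystander, to be left where it is
- paperweight: Blue glass paperweight, a dome 74 mm across and 46 mm high; origin at the centre of its underside. A bystander, to be left where it is
- clip: Grey plastic spring clip lying on its side, about 90 x 45 x 20 mm, long along its x axis; origin at the centre of its underside. A bystander, to be left where it is
- coaster: White ceramic coaster, a disc 98 mm across and 10 mm high; origin at the centre of its underside. A bystander, to be left where it is
- dice_box: Wooden dice box with its lid shut, 90 x 130 x 49 mm, long along its y axis; origin at the centre of its underside. A bystander, to be left where it is
- candle: Amber glass candle jar with a brass lid, 72 mm across and 85 mm high; origin at the centre of its underside. A bystander, to be left where it is
Things that resemble listed ones, but are neither listed nor needed, are in the scene too. There is more than one size of the bookend; the one meant has the size given above.

How it is judged:
On the way:
1. the bookend stands on its foot (angle between bookend's own y axis and vertical below 0.08 rad and height (world z) of bookend below 0.006 m), for 0.2 s.
At the end, for the whole second after the job is handed in: The bookend stands on its foot on the console (within 0.06 rad), at rest, the outer face of its upright plate within 6 mm of the end book's cover, parallel to it within 0.06 rad and within 35 mm of the middle of the cover sideways (angle between bookend's own y axis and vertical below 0.06 rad and y of bookend_back in the frame of row between -0.006 and 0.004 m and x of bookend_back in the frame of row between -0.035 and 0.035 m and angle between the z axis of bookend and the y axis of row, either way round below 0.06 rad and height (world z) of bookend below 0.004 m and linear speed of bookend below 0.01 m/s and angular speed of bookend below 0.05 rad/s); the robot touches nothing.
It fails at once if the bookend is lifted: its heel leaves the console by more than 12 mm (height (world z) of bookend above 0.012 m).
It fails at once if the row of books is shoved more than 15 mm or rocked (distance of row from where it was at the start of the episode above 0.015 m or angle between row's own z axis and vertical above 0.1 rad).
It fails at once if the remote, paperweight, clip, coaster, dice box or candle is moved more than 15 mm (distance of any of remote, paperweight, clip, coaster, dice_box, candle from where it was at the start of the episode above 0.015 m).
It also fails if it takes over 58 s, if anything falls off the work surface, if the arm or the gripper's body presses on something with over 40 N, if the wrist force passes 120 N, or if a joint passes its speed limit or range.

### The arm

A 6-joint arm with a two-finger parallel gripper is mounted at the origin on the work surface. World frame = base frame: x ahead of the robot, y to its left, z up, the work surface at z = 0. Lengths are in m, angles in rad, forces in N, time in s.
With the tool pointing down it reaches from about 0.3 to 0.825 m from the base axis. Payload 5.4 kg.
Tool frame: the origin (TCP) lies at the very end of the fingers, on their centre line; the grasp point (between the pads) lies 19 mm behind it; z points along the fingers, x is the direction in which the jaws open and shut, and the axes are right-handed (so a half turn about z gives the same grasp; the last joint's range is limited). The gripper opens to 92 mm and grips with 3 to 60 N. Pads are 20 mm wide; open, the fingers measure 128 mm over their backs; the gripper's body (75 mm by 189 mm) begins 69 mm behind the grasp point.
Start: joints at [-1.383, 0.158, 1.597, -0, 1.386, -0.21], TCP at [0.223, -0.53, 0.215] pointing down, gripper open.
Joint ranges: [-2.91, 2.91], [-0.94, 2.29], [0.18, 2.7], [-1.29, 4.43], [0.17, 2.64], [-3, 3]. Speed limits (rad/s): [2.57, 2.57, 3.14, 3.14, 3.14, 3.14].

### API

Orientations are given as a rotation vector (axis times angle).
In Python, from workcell import bot gives the robot as it stands. Calls block until the motion is done:
- bot.goto(position, orientation): joint-space move of the TCP to a pose.
- bot.line_to(position, rot=None, max_speed=0.15): straight line of the TCP; rot=None keeps the orientation; max_speed is the mean speed in m/s.
- bot.set_joints(angles): joint-space move.
- bot.set_gripper(opening, newtons=None): opening from 0.0 (shut) to 1.0 (fully open); newtons is the grip in N (None keeps the last); returns when the fingers have stopped.
- bot.hold(seconds).
- bot.inverse_kinematics(position, orientation): joint angles nearest the present ones, or None.
- bot.read_camera(name): name is "side" or "top"; returns a dict with "pixels" (400x640x3 uint8, blue, green, red), "fx", "fy", "cx", "cy" (pixels), "k1" (the pictures are not rectified: a ray, as slopes to the right and down, at radius r is drawn at 1 + k1 r^2 times it, then the intrinsics apply), "R" (3x3) and "t" (3): a world point X has camera coordinates R X + t. Camera axes: x right, y down, z forward; pixel columns grow to the right and rows downward; lengths in m; the calibration is good to about 2 mm. A picture is of the moment at which its call begins. There is no depth.
A pose or a line that the arm cannot do raises bot.MotionError and nothing moves.
- bot.job_done(): hands the job in, once; it reports no verdict.
Readings, each from a call of its own:
- bot.current_clock(): time.
- bot.current_joints(): joint angles.
- bot.current_joint_vel(): joint speeds.
- bot.current_effort(): joint torques, N m.
- bot.current_ee_pos(): TCP position.
- bot.current_tool_rot(): TCP orientation.
- bot.current_contact_force(): force on the tool from outside, world axes, zero at the start.
- bot.current_ft_torque(): the same for the moment, N m.
- bot.current_opening(): opening from 0.0 (shut) to 1.0 (fully open).
Only numpy, scipy, OpenCV 4.12 (cv2) and the standard library are available. Lean on these libraries where they do the work, as an engineer would, in place of code of your own. Each camera call takes 0.05 s, during which the arm holds its last target.

## Working session

There is one attempt and no reset: what is moved stays moved. The work goes in short steps, each a Python script; the robot and the scene stay as the last script left them, time stands still between calls to the robot, and variables do not carry over. Pictures are saved under pics/ and viewed, and the job is handed in when it is done.

```bash
mkdir -p pics; ls
python3 - <<'E'
from workcell import bot
import cv2
print(bot.current_clock())
for n in("top","side"):
    c=bot.read_camera(n); cv2.imwrite(f"pics/{n}0.png",c["pixels"])
    print(n,c["fx"],c["fy"],c["cx"],c["cy"],c["k1"],c["R"],c["t"], -c["R"].T@c["t"])
print(bot.current_tool_rot())
E
```

```text
pics
0.0
top 476.45135341319707 476.45135341319707 314.9897440454965 198.0142190431994 -0.10888488389929632 [[-0.01873984 -0.9995347  -0.02406677]
 [-0.9880845   0.02219234 -0.15230406]
 [ 0.15276729  0.02092585 -0.98804062]] [-0.09023578  0.57795175  1.28099702] [ 0.37367972 -0.12982585  1.3515298 ]
side 498.52014462945033 498.52014462945033 324.4774801437551 198.20579437787742 -0.1292945000570278 [[-0.92133479 -0.38873615 -0.00513879]
 [-0.27019469  0.64977441 -0.71048438]
 [ 0.27953002 -0.6532055  -0.70369421]] [0.48797441 0.27630195 1.02618411] [0.23739386 0.68046846 0.92093564]
[-2.61559318e+00  1.73805144e+00  1.79248946e-03]
```

View pics/top0.png

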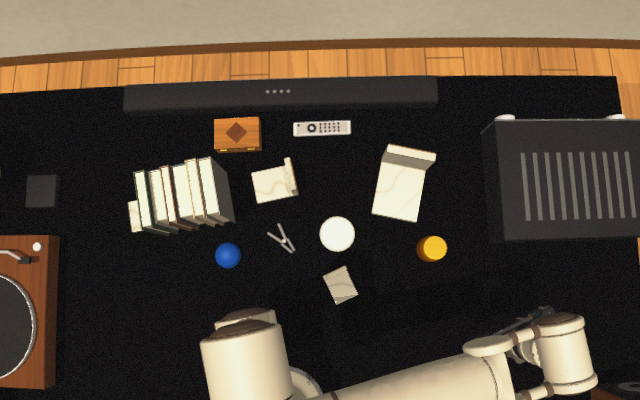

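View pics/side0.png

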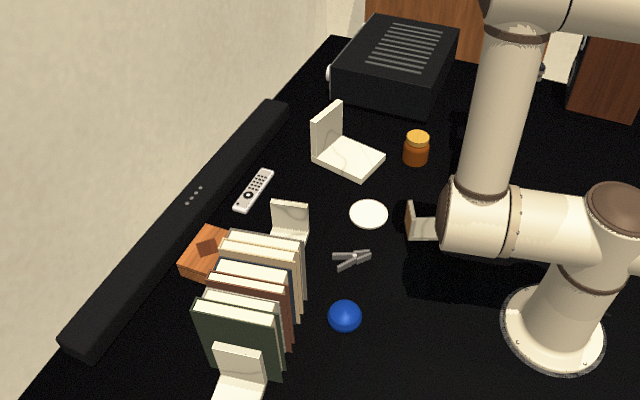

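The target lies at about (275,180) in the top view, between the row and the larger decoy. Its foot stands up at the right end, around (290,175). The smaller decoy is at (340,285). I'll zoom in to find the corners.

```bash
cat > h.py <<'E'
import numpy as np, cv2
from workcell import bot
def ray(c,u,v):
    K=np.array([[c["fx"],0,c["cx"]],[0,c["fy"],c["cy"]],[0,0,1]])
    p=cv2.undistortPointsIter(np.array([[[u,v]]],float),K,np.array([c["k1"],0,0,0,0.]),None,None,(3,50,1e-9)).ravel()
    d=c["R"].T@np.array([p[0],p[1],1]); o=-c["R"].T@c["t"]
    return o,d/np.linalg.norm(d)
def onz(c,u,v,z):
    o,d=ray(c,u,v); return o+d*(z-o[2])/d[2]
def tri(c1,p1,c2,p2):
    o1,d1=ray(c1,*p1);o2,d2=ray(c2,*p2)
    s=np.linalg.lstsq(np.c_[d1,-d2],o2-o1,rcond=None)[0]
    a=o1+s[0]*d1;b=o2+s[1]*d2
    return (a+b)/2,np.linalg.norm(a-b)
def proj(c,X):
    p=c["R"]@X+c["t"]; s=p[:2]/p[2]; s=s*(1+c["k1"]*(s@s))
    return s*c["fx"]+[c["cx"],c["cy"]]
def crop(n,name,x0,y0,x1,y1,k,g=1.0):
    c=bot.read_camera(n); im=c["pixels"][y0:y1,x0:x1]
    im=np.clip(255*(im/255.)**g,0,255).astype(np.uint8)
    im=cv2.resize(im,None,fx=k,fy=k,interpolation=cv2.INTER_CUBIC)
    for x in range((x0+9)//10*10,x1,10): cv2.putText(im,str(x),((x-x0)*k,8),0,.3,(0,255,0)); cv2.line(im,((x-x0)*k,10),((x-x0)*k,14),(0,255,0))
    for y in range((y0+9)//10*10,y1,10): cv2.putText(im,str(y),(0,(y-y0)*k),0,.3,(0,255,0))
    cv2.imwrite(f"pics/{name}.png",im); return c
E
python3 - <<'E'
from h import *
crop("top","t1",120,105,320,255,4,.6); crop("side","s1",170,180,350,400-85,4,.6)
E
```

```text
(no output)
```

View pics/t1.png

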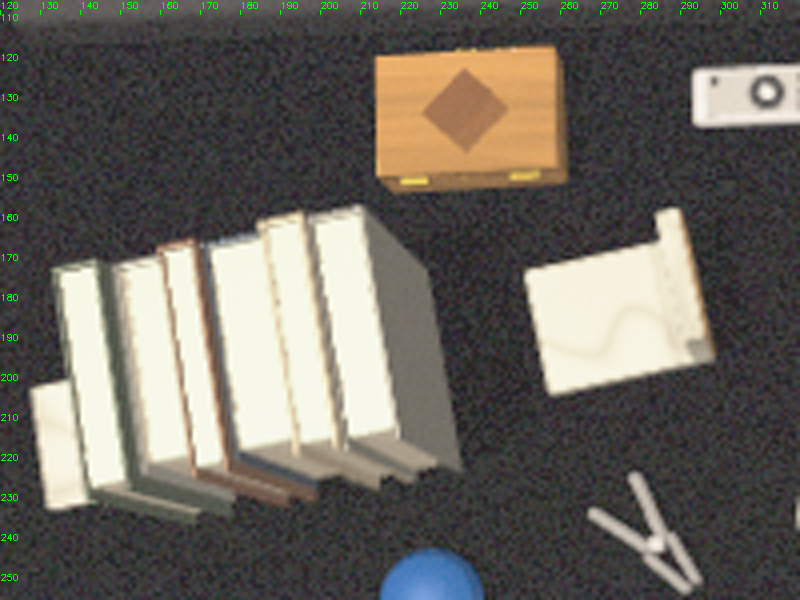

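View pics/s1.png

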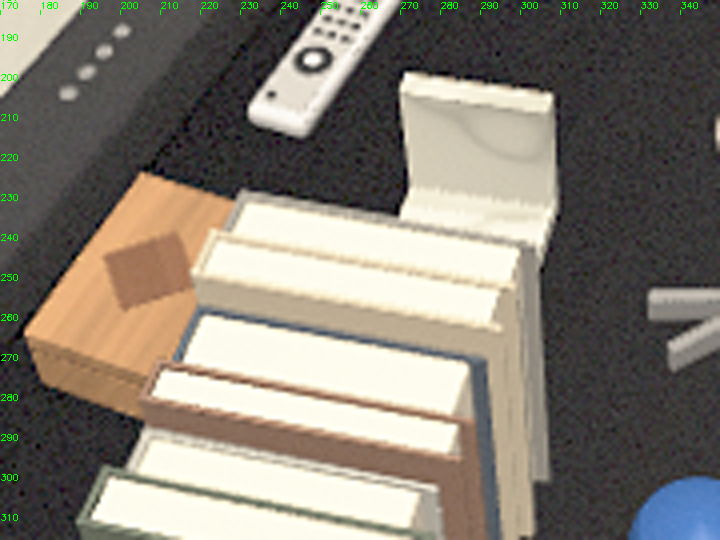

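Run:
```python
from h import *
np.set_printoptions(precision=4,suppress=True)
t=bot.read_camera("top"); s=bot.read_camera("side")
P=lambda n,u,v,z:print(n,onz(t,u,v,z))
P("cov top far",211.3,157,.2);P("cov top near",219.5,214,.2)
P("cov bot far",227,172,0);P("cov bot near",235.3,222.3,0)
P("plate L far",251.3,172,.016);P("plate L near z16",257.5,203.5,.016);P("..z0",257.5,203.5,0)
P("foot far L",283.5,158.5,.1);P("foot far R",290,157,.1); P("heel near z0",298.5,195,0); P("foot near R z100",298.5,195,.1)
print(tri(t,(283.8,158.3),s,(271.5,203))); print(tri(t,(290.2,157),s,(272,198)))
print("side foot top",[onz(s,*p,.1) for p in((271.5,203),(308,209),(272,198),(308,203.3))])
```

```text
cov top far [0.6616 0.1527 0.2   ]
cov top near [0.5173 0.1299 0.2   ]
cov bot far [0.6653 0.1544 0.    ]
cov bot near [0.5173 0.1288 0.    ]
plate L far [0.66   0.0803 0.016 ]
plate L near z16 [0.5681 0.0623 0.016 ]
..z0 [0.5704 0.0646 0.    ]
foot far L [ 0.6771 -0.0203  0.1   ]
foot far R [ 0.6808 -0.0379  0.1   ]
heel near z0 [ 0.5925 -0.0539  0.    ]
foot near R z100 [ 0.5763 -0.0595  0.1   ]
(array([ 0.6754, -0.0218,  0.0974]), np.float64(0.005746160559340628))
(array([ 0.6808, -0.0385,  0.0958]), np.float64(0.0020410882428650422))
side foot top [array([ 0.671 , -0.0197,  0.1   ]), array([ 0.5847, -0.0347,  0.1   ]), array([ 0.6775, -0.0349,  0.1   ]), array([ 0.5922, -0.0515,  0.1   ])]
```

Checks on the measured points:
- The plate is about 118 mm long, against 120 given, and the foot top is at about 97 mm, against 100.
- The bookend's heel is about 190 mm from the cover and 14 mm off its middle. Both yaws agree at about 0.17–0.18 rad.

Next I'll tip it with an arc about the heel.

```bash
cat >> h.py <<'E'
from scipy.spatial.transform import Rotation as Ro
def rot(th,flip=False):
    c,s=np.cos(th),np.sin(th); f=-1 if flip else 1
    return Ro.from_matrix(np.array([[f*c,f*s,0],[f*s,-f*c,0],[0,0,-1]]).T).as_rotvec()
H=np.array([.6355,-.0443]); TH=.183
A=np.array([np.sin(TH),-np.cos(TH)])
def P(u,h): return np.r_[H+A*u,h]
E
python3 - <<'E'
from h import *
np.set_printoptions(precision=3,suppress=True)
for f in(0,1):
    for p in (P(-.042,.3),P(-.042,.08),P(.07,.05)): print(f,bot.inverse_kinematics(p,rot(TH,f)))
p=bot.current_ee_pos(); bot.line_to([p[0],p[1],.3])
bot.set_gripper(.5)
j=[bot.inverse_kinematics(P(-.042,.3),rot(TH,f)) for f in(0,1)]
q=bot.current_joints(); f=int(np.argmin([np.abs(np.array(x)-q).max() if x is not None else 99 for x in j]))
print("flip",f); open("flip","w").write(str(f))
bot.goto(P(-.042,.3),rot(TH,f))
bot.line_to(P(-.042,.13))
print(bot.current_clock(),bot.current_ee_pos(),bot.current_opening(),bot.current_contact_force())
crop("top","t2",220,105,380,225,5,.6); crop("side","s2",230,140,390,260,5,.6)
E
```

```text
0 [-0.197  0.255  1.318 -0.     1.568 -0.38 ]
0 [-0.197  0.421  1.553 -0.     1.167 -0.38 ]
0 [-0.356  0.529  1.47  -0.     1.143 -0.539]
1 [-0.197  0.255  1.318 -0.     1.568  2.762]
1 [-0.197  0.421  1.553 -0.     1.167  2.762]
1 [-0.356  0.529  1.47  -0.     1.143  2.603]
flip 0
5.475 [ 0.629 -0.003  0.131] 0.5012944923974431 [ 0.012 -0.217 -0.862]
```

View pics/s2.png

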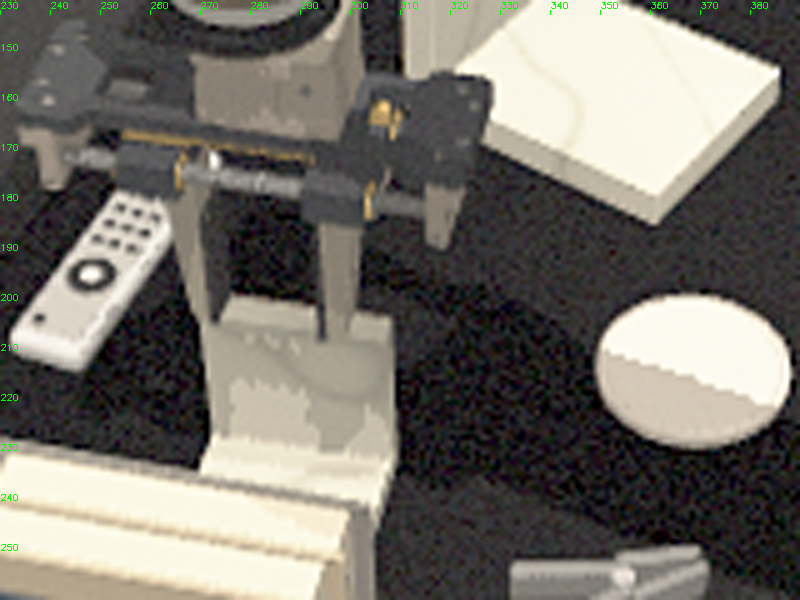

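View pics/t2.png

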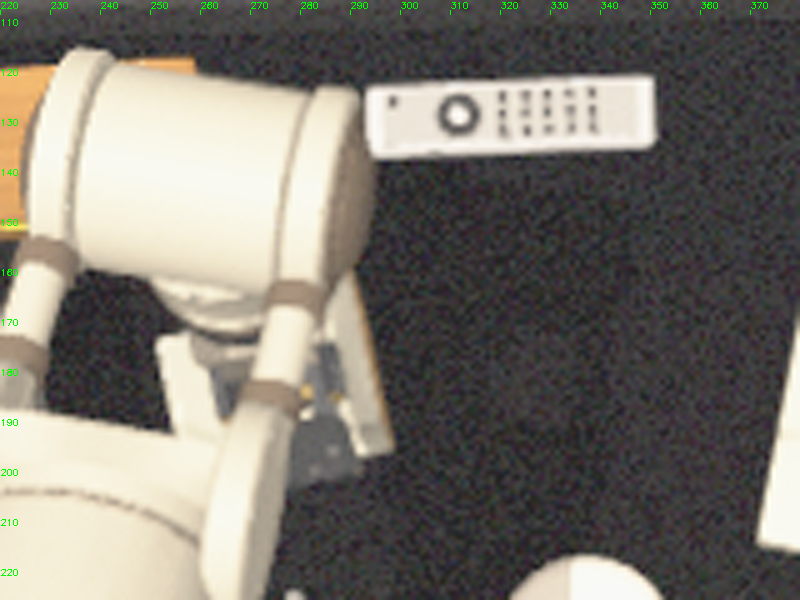

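The side view shows both fingertips, at about (271,205) and (295,208), above the plate on its inner side. They are in front of the raised foot and clear of the books, so I'll push it over now.

Run:
```python
from h import *
np.set_printoptions(precision=3,suppress=True)
r=.080
bot.line_to(P(-.042,r),max_speed=.1)
f0=np.array(bot.current_contact_force())
print("f0",f0)
bot.line_to(P(-.026,r),max_speed=.05)
for d in list(range(8,73,8)):
    t=np.radians(d)
    bot.line_to(P(-.016*np.cos(t)+r*np.sin(t)-.010,.016*np.sin(t)+r*np.cos(t)),max_speed=.07)
    print(d,np.array(bot.current_contact_force())-f0)
bot.hold(.3)
print(bot.current_clock(),bot.current_ee_pos())
crop("top","t3",220,105,380,225,5,.6); crop("side","s3",230,140,390,260,5,.6)
```

```text
f0 [ 0.484 -0.513  0.247]
8 [-0.386  4.045  2.219]
16 [-0.601  3.489  2.425]
24 [0.621 2.351 2.155]
32 [-1.217  0.429  1.396]
40 [-1.162  0.918  0.702]
48 [ 0.759  1.07  -0.162]
56 [-1.309  0.07  -0.662]
64 [0.33  0.372 0.392]
72 [-0.646  1.141 -0.792]
9.8417 [ 0.647 -0.104  0.04 ]
```

View pics/s3.png

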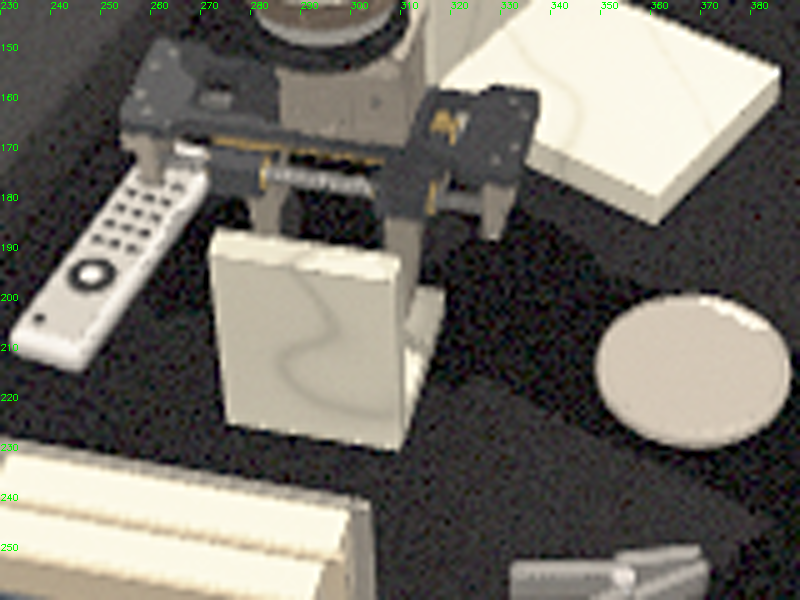

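View pics/t3.png

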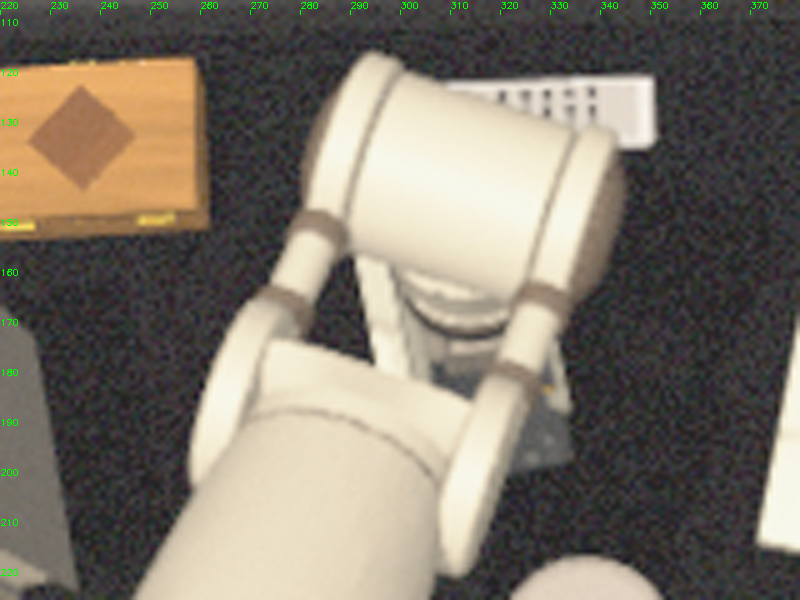

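The bookend now stands on its foot. In the side view its outer face has corners at about (272,188), (309.5,195), (275.2,225) and (310.2,229.8). I'll rise and measure it.

Run:
```python
from h import *
np.set_printoptions(precision=4,suppress=True)
bot.line_to(P(.045,.19),max_speed=.15)
bot.line_to(P(.155,.19),max_speed=.15)
c=crop("top","t4",220,105,380,225,5,.6); s=crop("side","s4",230,140,390,260,5,.6)
print([onz(s,*p,0) for p in((275.2,225),(310.2,229.8))])
print(bot.current_clock(),bot.current_ee_pos())
```

```text
[array([ 0.6798, -0.0396,  0.    ]), array([ 0.5927, -0.0587, -0.    ])]
12.0833 [ 0.6637 -0.1956  0.1901]
```

View pics/s4.png

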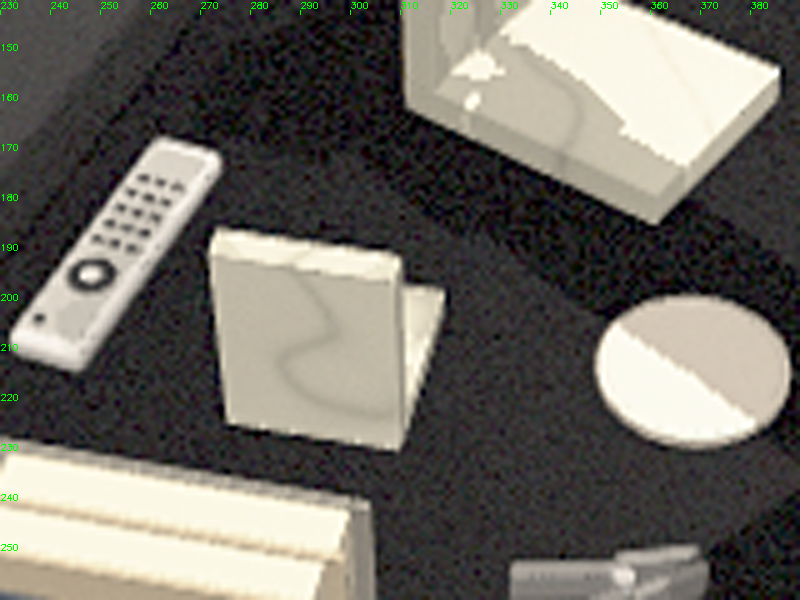

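View pics/t4.png

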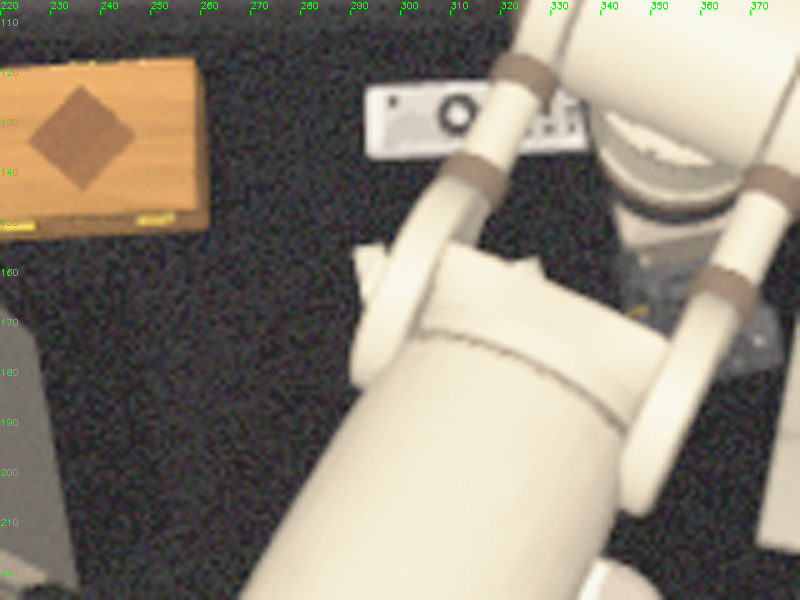

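It is standing, with the heel centre at about (0.636, -0.049), an 89 mm heel edge and yaw of about 0.2 rad. I'll come down behind the foot's free edge with the tool aligned to the row and push most of the way.

```bash
cat >> h.py <<'E'
PHI=.165; R0=np.array([.5905,.1415])
EX=np.array([np.cos(PHI),np.sin(PHI)]); EY=np.array([-np.sin(PHI),np.cos(PHI)])
def Q(x,y,z): return np.r_[R0+x*EX+y*EY,z]
E
python3 - <<'E'
from h import *
np.set_printoptions(precision=3,suppress=True)
X=.014
bot.line_to(Q(X,-.335,.19),rot(PHI))
bot.line_to(Q(X,-.335,.008),max_speed=.12)
f0=np.array(bot.current_contact_force());print(f0)
for y in np.arange(-.315,-.134,.02):
    bot.line_to(Q(X,y,.008),max_speed=.06)
    f=np.array(bot.current_contact_force())-f0; print(round(y,3),f[:2]@EX,f[:2]@EY,f[2])
print(bot.current_clock(),bot.current_ee_pos())
crop("top","t5",170,125,330,245,5,.6); crop("side","s5",230,140,390,260,5,.6)
E
```

```text
[-0.73   0.103  0.16 ]
-0.315 1.1348109857211286 -0.7292591633201408 -0.08148105094400217
-0.295 1.2639363057120372 -0.29372232214217747 -0.9531416746996532
-0.275 0.05001391020126377 -0.24984404284566114 0.4225386902332535
-0.255 0.15343847765408164 -0.7543481354522813 0.2241471271176889
-0.235 0.9137968963790126 0.2667578083123341 0.5254342579917619
-0.215 0.5342799530459721 -0.5058046747524446 -0.1495567829302639
-0.195 0.7820000734278676 -0.563194969115594 0.02060351423779308
-0.175 0.18522748189047666 -1.4543810403078825 0.039858106409737304
-0.155 0.4234436286716222 -0.317425062992725 0.6191248440832989
-0.135 0.6447456235622697 -0.5629360212357568 -0.7847220887069056
18.8333 [0.626 0.012 0.008]
```

View pics/s5.png

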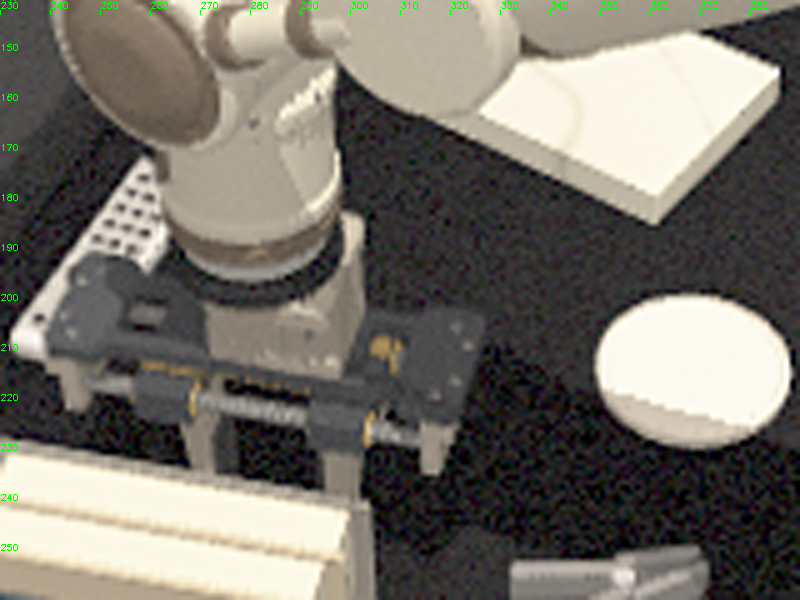

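View pics/t5.png

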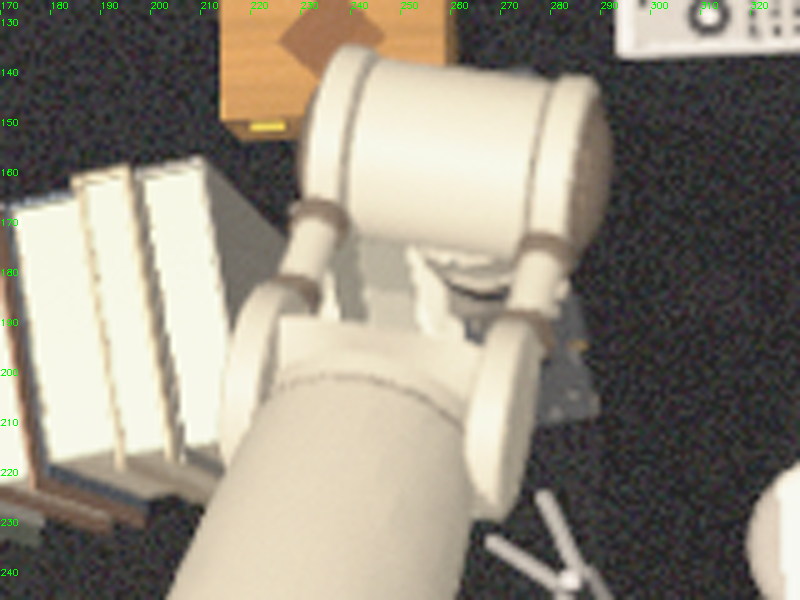

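The bookend is in front of the fingers, hidden in the side view, with its plate at about (233,185) in the top view and about 25 mm still to go. The books haven't moved. I'll finish in small steps and watch the force.

Run:
```python
from h import *
X=.014; y=-.135
F=lambda:np.mean([np.array(bot.current_contact_force()) for _ in range(3)],0)
f0=np.array([-.7,.1,.16])
while y<-.104:
    y+=.002 if y>-.121 else .005
    bot.line_to(Q(X,y,.008),max_speed=.03)
    f=F()-f0; fy=f[:2]@EY; print(round(y,3),round(fy,2))
    if fy<-4: break
print(bot.current_clock())
```

```text
-0.13 -2.35
-0.125 -2.57
-0.12 -2.12
-0.118 -2.25
-0.116 -2.59
-0.114 -2.81
-0.112 -3.01
-0.11 -3.86
-0.108 -4.15
21.3833
```

The force crept up from about 2.5 to 4 N, so contact isn't certain. I'll back off and look.

Run:
```python
from h import *
np.set_printoptions(precision=4,suppress=True)
X=.014
bot.line_to(Q(X,-.16,.008),max_speed=.1)
bot.line_to(Q(X,-.16,.25),max_speed=.2)
bot.line_to(Q(-.1,-.5,.25),max_speed=.25)
crop("top","t6",120,125,280,245,5,.6); crop("side","s6",190,180,350,300,5,.6)
print(bot.current_clock())
```

```text
25.0917
```

View pics/s6.png

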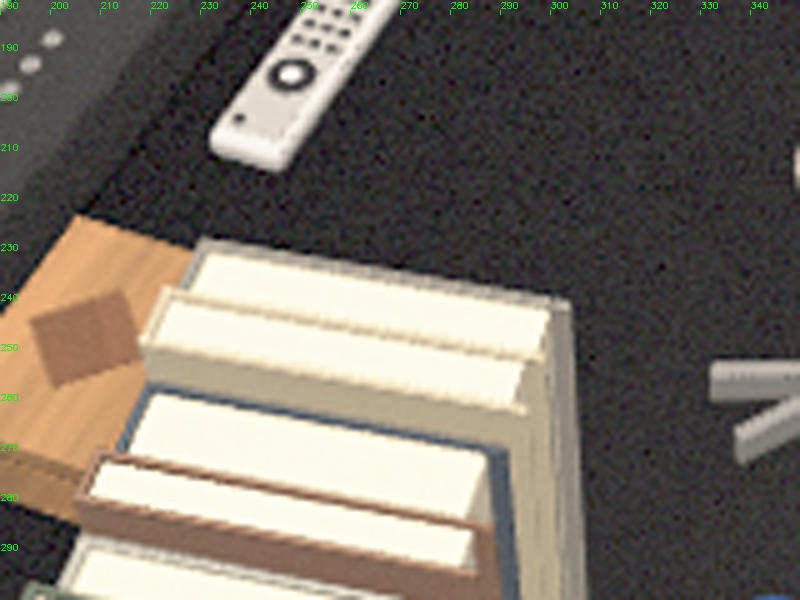

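View pics/t6.png

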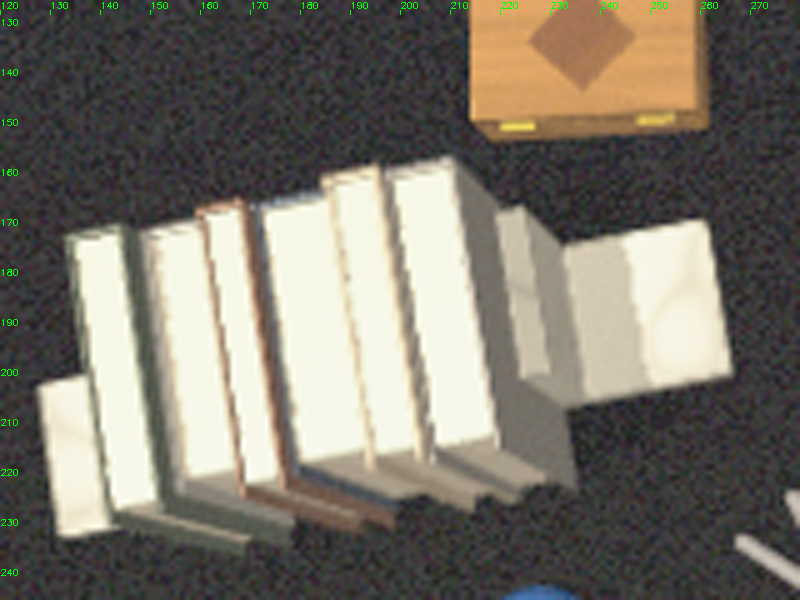

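In the top view the bookend stands at the cover. Its plate's top face runs from about (219.4,167.4) to (224.6,200.6), and its foot end from about (261.6,169) to (266.6,200). I'll compute the gap and angle.

Run:
```python
from h import *
np.set_printoptions(precision=4,suppress=True)
c=bot.read_camera("top")
def r(n,u,v,z):
    p=onz(c,u,v,z)[:2]-R0; print(n,p@EX,p@EY)
r("cover top far",211.3,157,.2);r("cover top near",219.5,214,.2)
r("cover bot near",235.3,222.3,0)
r("plate top outer far",219.4,167.4,.12);r("plate top outer near",224.6,200.6,.12)
r("plate top inner far",224.8,166.4,.12);r("plate top inner near",229.8,199.8,.12)
r("foot end far",261.6,169.2,.016);r("foot end near",266.6,200,.016)
# intensity profile across the cover/plate-top boundary at plate middle, and row's edges
g=cv2.cvtColor(c["pixels"],cv2.COLOR_BGR2GRAY)
for v in (170,177,184,191,198): print(v,g[v,212:236], g[v,255:272])
```

```text
cover top far 0.07198751159205294 -0.0006712796203079772
cover top near -0.07414458553846838 0.0005819838516918901
cover bot near -0.07430820719276096 -0.00048081103722406697
plate top outer far 0.06249364126517252 -0.0019842595281897944
plate top outer near -0.028685572726513144 -0.0021090855208848423
plate top inner far 0.062407819607793985 -0.016732584348719645
plate top inner near -0.02916008204679026 -0.01607373598862745
foot end far 0.06098552934826264 -0.1024237610165172
foot end near -0.030058637188092915 -0.10168159174773232
170 [148  71  65  65  62  62  67 105 159 161 161 161 160 119 106 102  68  30
  21  14  14  24  13  13] [190 211 227 232 227 195 103  13  13  12  23  19  12  21  23  22  15]
177 [191 174  69  65  65  64  62  63 101 162 159 158 161 157 128 103 106 103
 106 104 129 185 177 175] [234 228 221 218 222 229 228 180  41  11  14  16  19  17  25  19  17]
184 [241 241 177  59  64  66  64  63  67  84 156 154 148 144 139 127 104 102
 104 102  99 115 154 176] [222 224 225 224 223 223 220 221 183  41  28  14  24  19  21  21  22]
191 [241 241 241 179  74  64  65  63  67  68  90 163 161 162 162 161 160 101
 102 100 100 101 109 142] [237 237 237 236 235 232 229 221 214 172  47  16  13  18  24  15  14]
198 [241 241 241 241 190 103  66  65  64  67  65  85 163 165 161 165 165 163
 104 107 104 106 103 102] [228 228 229 226 224 221 216 212 209 213 180  70  17  16  12  11  23]
```

The gap measures about 2 mm, the faces are parallel within 0.01 rad, and it sits 16 mm off the middle. All of that is in tolerance, but I'll make one gentle nudge to seat it flat, stopping when the force rises.

Run:
```python
from h import *
X=.0165
bot.line_to(Q(X,-.16,.25),max_speed=.25)
bot.line_to(Q(X,-.16,.008),max_speed=.15)
f0=np.mean([np.array(bot.current_contact_force()) for _ in range(3)],0)
bot.line_to(Q(X,-.113,.008),max_speed=.06)
y=-.113
while y<-.1045:
    y+=.001
    bot.line_to(Q(X,y,.008),max_speed=.02)
    f=np.array(bot.current_contact_force())-f0; fy=f[:2]@EY; print(round(y,4),round(fy,2))
    if fy<-7: break
bot.line_to(Q(X,-.16,.008),max_speed=.1)
bot.line_to(Q(X,-.16,.25),max_speed=.2)
bot.line_to(Q(-.1,-.5,.25),max_speed=.25)
print(bot.current_clock())
c=crop("top","t7",120,105,360,265,3,.6)
g=cv2.cvtColor(c["pixels"],cv2.COLOR_BGR2GRAY)
for v in (170,177,184,191,198): print(v,g[v,212:236], g[v,255:272])
```

```text
-0.112 0.54
-0.111 0.78
-0.11 0.56
-0.109 0.38
-0.108 0.17
-0.107 -4.6
-0.106 -7.13
34.825
170 [149  68  68  67  68  66  66 130 161 162 160 159 157 114 103  86  53  17
  13  17  15  22  23  10] [196 208 228 233 226 189  83  14  23  22  22  22  24  21  19  25  13]
177 [188 172  68  68  65  68  62  66 105 157 156 158 159 157 128 106 105 104
 106 105 123 169 176 174] [233 227 219 218 223 229 217 142  28  15  20  13  21  12  18  22  18]
184 [241 241 176  62  62  65  65  65  67  99 157 152 147 146 139 121 103 104
 103  99 103 132 181 176] [222 224 226 225 222 223 219 220 177  38  13  25  15  20  29  21  19]
191 [241 241 241 177  77  64  64  63  65  64  89 167 162 160 162 162 149 105
 101 100  99 103 115 153] [237 237 237 236 234 233 229 220 214 171  47  15  26  12  21  16  11]
198 [241 241 241 241 193 101  64  68  66  66  63  86 162 162 163 161 164 161
 106 104 106 104 101 104] [229 229 227 225 223 220 215 209 210 215 183  70  18  10  19  30  14]
```

View pics/t7.png

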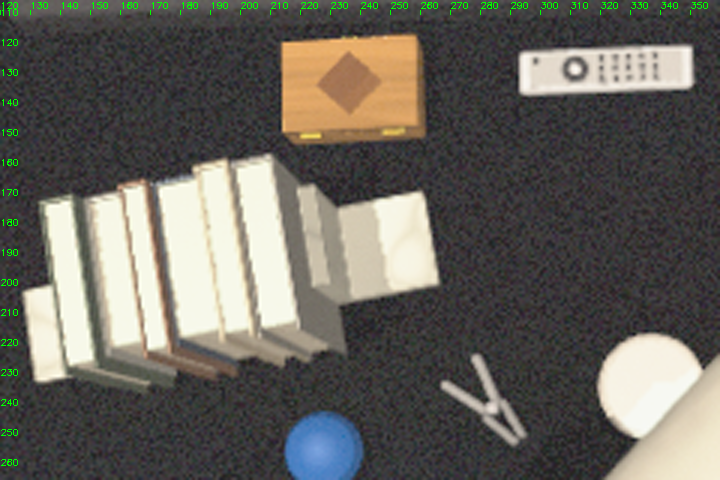

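The force climbed sharply while the bookend moved less than half a pixel (under 1 mm), so it is seated against the cover. The row's edges and the other objects sit where they did at the start. Handing in.

```bash
python3 -c "
from workcell import bot
bot.hold(.3); print(bot.current_clock(), bot.current_contact_force()); bot.job_done()"
```

```text
35.175 [-0.76001561  0.00372766 -0.68242307]
the job is handed in; nothing more can be done
```

The bookend is back on its foot and stands against the end book's cover. I handed the job in at 35 s of the 58 s allowed. I tipped it over by pushing the raised foot with the fingertips, with no gripping or lifting. Then I pushed the foot's free edge along the console with two fingers.

**Last checks:**
- **Gap:** It measured about 2 mm before a final gentle nudge. During the nudge the force rose from about 0 to 7 N within 2 mm, while the bookend moved less than half a pixel. I took that as contact with the cover.
- **Angle and offset:** The plate was parallel to the cover within about 0.01 rad and roughly 16 mm from the middle. I took both figures before the nudge.
- **Surroundings:** In the last top view the end book's edge had not moved. By eye, the remote, dice box, paperweight, clip and coaster were where they started. The candle was outside that picture, so I did not check it at the end. The robot was clear of everything.

**Disagreements:**
- The first yaw estimates of the bookend varied between 0.17 and 0.22 rad.
- The foot end measured about 4 mm further from the cover than the tool position and an assumed 10 mm half-width of the fingers implied. I put this down to calibration and finger width.
- At the end of the first push the force rose only from 2.5 to 4 N, which did not settle whether it was touching, so I added the nudge.

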